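# Find the loose pin with the feeling stick

### The arm

A 6-joint arm with a two-finger parallel gripper is mounted at the origin on the work surface. World frame = base frame: x ahead of the robot, y to its left, z up, the work surface at z = 0. Lengths are in m, angles in degrees, forces in N, time in s.
With the tool pointing down it reaches from about 0.4 to 0.825 m from the base axis. Payload 7 kg.
Tool frame: the origin (TCP) lies on the centre line of the jaws, within the pads' length; the fingertips stand 22 mm ahead of it and the grasp point (between the pads) lies 3 mm ahead of it (ctrl.finger_overhang is the distance from the TCP to the fingertips, in m); z points along the fingers, y is the line along which they close (so a half turn about z gives the same grasp; the last joint's range is limited). The gripper opens to 88 mm and grips with 3 to 60 N. Pads are 19 mm wide; open, the fingers measure 130 mm over their backs; the gripper's body (78 mm by 193 mm) begins 47 mm behind the grasp point.
Start: joints at [-54.654, 20.546, 0.682, 0, -70.136, -16.507], TCP at [0.218, -0.639, 0.216] pointing down, gripper open.
Joint ranges: [-176.03, 176.03], [-82.01, 121.73], [-58.28, 71.71], [-173.87, 95.51], [-174.79, -0.11], [-173.66, 173.66]. Speed limits (degrees/s): [136.94, 136.94, 172.46, 180, 180, 180].

### API

Orientations are given as [roll, pitch, yaw] about the fixed x, y, z axes, in that order (R = Rz(yaw) Ry(pitch) Rx(roll)).
In Python, from plant import ctrl gives the robot as it stands. The module is installed in compiled form; this text tells all that it offers.
- The arm moves only by the shell command python3 -m creep 'ROWS'. ROWS is JSON, a list of rows, each an object with "grip": the closure, from 0 (fully open) to 1 (shut); "delta_pos": the shift along the tool's x, y, z scaled (see below), a list of three; "rotation": the turn, a rotation vector about the tool's x, y, z scaled (see below), a list of three. A call has 1 to 5 rows; each row is the pose to reach, as a shift and turn from the pose commanded when the call began, along the tool's axes at that moment; what a row does not reach only later rows make up. The controller multiplies each number of a shift by 10 cm and each number of a turn by pi/2 rad. A row lasts 1/10 s, in which the tool goes at most 50 mm and 8.59 degrees, less where a joint would pass 70% of its speed; a pose out of reach is approached as far as the arm can. A call with a number of a shift or a turn outside -1 to 1 is refused whole. A call with a gripper value outside its range is refused whole. The fingers move at their own pace and stop on an object; the grip force is fixed at half the most. Time passes only in rows, so rows that repeat a pose let the fingers close. It gives the time, the measured TCP pose, the force, the opening and the grip force at its end, in the units of the state.
- ctrl.get_obs(): the state, without advancing time (a new reading comes with each control period).
- ctrl.snapshot(name): name is "scene" or "top" or "wrist"; returns a dict with "color" (400x640x3 uint8, red, green, blue), "intrinsics" (3x3 intrinsics, pixels), "R" (3x3) and "t" (3): a world point X has camera coordinates R X + t. Camera axes: x right, y down, z forward; pixel columns grow to the right and rows downward; lengths in m; the calibration is good to about 2 mm. A picture is of the moment at which its call begins. There is no depth.
- ctrl.close_job(): hands the job in; it is judged then, once.
The state is a dict: "clock": time; "joint_pos": joint angles; "qvel": joint speeds; "tau": joint torques, N m; "tool_pos": TCP position; "orientation": TCP orientation; "force": force on the tool from outside, world axes, zero at the start; "moment": the same for the moment, N m; "opening": finger opening in m; "gripper_force": force on a finger pad.
Only numpy, scipy, OpenCV 4.12 (cv2) and the standard library are available. Lean on these libraries where they do the work, as an engineer would, in place of code of your own. Each camera call takes 0.05 s, during which the arm holds its last target. There are 200 camera calls.

### The job

One of the four look-alike pins in the brown beam has worked loose: take the brass-tipped stick from its block and, starting at the beam's rounded end, touch its tip gently to each pin top in turn, pressing just enough to feel which one gives and sinking none by more than 6 mm. Only after all four have been felt, push the loose pin in with the tip until it meets its stop (the other three are fast and stay as they are). Then hang the stick back in its block, let go, and leave the other toys alone.

Things in the scene. Friction and masses are not known exactly. Their poses are not given: they have to be found in the camera images.
- beam: fixed brown wooden beam, 45 mm high, 70 mm wide (its x), along its y from a square end at -125 mm to a rounded end (half-round in plan) at +140 mm; origin at the underside. Four look-alike flat-topped pins, 20 mm in diameter, stand in its top in a row, 60 mm apart. Three are fast; one, unknown which, slides down against about 4 N of friction, stays where left, stops after 12 mm
- place1 (a point): point on the beam's top face (45 mm above its underside) on the axis of the first pin counted from the rounded end, y = 90 mm in the beam's frame; the pin's flat top (small dark centre dot) is 14.5 to 17.5 mm above it at the start, by chance; a look-only collar 32 mm wide and 3 mm high surrounds the pin
- place2 (a point): point on the beam's top face (45 mm above its underside) on the axis of the second pin counted from the rounded end, y = 30 mm in the beam's frame; the pin's flat top (small dark centre dot) is 14.5 to 17.5 mm above it at the start, by chance; a look-only collar 32 mm wide and 3 mm high surrounds the pin
- place3 (a point): point on the beam's top face (45 mm above its underside) on the axis of the third pin counted from the rounded end, y = -30 mm in the beam's frame; the pin's flat top (small dark centre dot) is 14.5 to 17.5 mm above it at the start, by chance; a look-only collar 32 mm wide and 3 mm high surrounds the pin
- place4 (a point): point on the beam's top face (45 mm above its underside) on the axis of the fourth pin counted from the rounded end, y = -90 mm in the beam's frame; the pin's flat top (small dark centre dot) is 14.5 to 17.5 mm above it at the start, by chance; a look-only collar 32 mm wide and 3 mm high surrounds the pin
- stick: turned wooden feeling stick, 123 mm long, 45 g, standing upright in its block. Origin at the centre of the tip's end, z up along the stick towards the handle: shaft 10 mm in diameter from 0 to 60 mm (its lowest 14 mm are brass, bevelled to a 5 mm wide flat end), flange 26 mm in diameter from 60 to 68 mm, round handle 16 mm in diameter from 68 to 123 mm
- stick_tip (a point): the end of the brass tip, same point as the stick's origin
- stick_grip (a point): point on the stick's axis 92 mm above the tip, where the handle is well gripped (fingertips then clear the flange by 5 mm)
- block: fixed square wooden block 60 x 60 mm, 70 mm high, with an upright hole through its middle, 16 mm in diameter with a 2 mm chamfer at the mouth. Origin at the centre of the underside. The stick hangs in the hole by its flange, its tip then 10 mm above the table
- bell: bystander: small brass bell on a turned wooden stand, 64 mm wide, 92 mm high; origin under its centre
- ball_center (a point): bystander: centre of a pink wooden ball 50 mm in diameter that lies in a wooden ring 52 mm wide
- stair: bystander: brown wooden stair block of five steps, 110 x 140 mm, 75 mm high; origin under its centre
- rack: bystander: slotted rack with five graduated red rods, 160 x 260 mm, 35 mm high; origin under its centre

How it is judged (in metres and radians):
On the way, in this order (a step that is already met when the one before it is completed fails the run):
1. the stick's tip rests on the top of the first pin from the rounded end (at place1; tip within 7 mm of the pin's axis, at least 1.5 N for 0.1 s), and no pin has yet been pushed in by more than 6 mm (horizontal distance between stick_tip and place1 below 0.007 m and (contact force between stick and sock_a_c0 above 1.5 N or contact force between stick and sock_b_c0 above 1.5 N or contact force between stick and pin_c_c0 above 1.5 N or contact force between stick and sock_d_c0 above 1.5 N) and distance of pin_c_c0 from where it was at the start of the episode below 0.006 m), for 0.1 s.
2. the stick's tip rests on the top of the second pin from the rounded end (at place2; tip within 7 mm of the pin's axis, at least 1.5 N for 0.1 s), and no pin has yet been pushed in by more than 6 mm (horizontal distance between stick_tip and place2 below 0.007 m and (contact force between stick and sock_a_c0 above 1.5 N or contact force between stick and sock_b_c0 above 1.5 N or contact force between stick and pin_c_c0 above 1.5 N or contact force between stick and sock_d_c0 above 1.5 N) and distance of pin_c_c0 from where it was at the start of the episode below 0.006 m), for 0.1 s.
3. the stick's tip rests on the top of the third pin from the rounded end (at place3; tip within 7 mm of the pin's axis, at least 1.5 N for 0.1 s), and no pin has yet been pushed in by more than 6 mm (horizontal distance between stick_tip and place3 below 0.007 m and (contact force between stick and sock_a_c0 above 1.5 N or contact force between stick and sock_b_c0 above 1.5 N or contact force between stick and pin_c_c0 above 1.5 N or contact force between stick and sock_d_c0 above 1.5 N) and distance of pin_c_c0 from where it was at the start of the episode below 0.006 m), for 0.1 s.
4. the stick's tip rests on the top of the fourth pin from the rounded end (at place4; tip within 7 mm of the pin's axis, at least 1.5 N for 0.1 s), and no pin has yet been pushed in by more than 6 mm (horizontal distance between stick_tip and place4 below 0.007 m and (contact force between stick and sock_a_c0 above 1.5 N or contact force between stick and sock_b_c0 above 1.5 N or contact force between stick and pin_c_c0 above 1.5 N or contact force between stick and sock_d_c0 above 1.5 N) and distance of pin_c_c0 from where it was at the start of the episode below 0.006 m), for 0.1 s.
5. the loose pin is pushed in to its stop with the stick's tip (12 mm of travel, from 9.5 mm on it counts) (distance of pin_c_c0 from where it was at the start of the episode above 0.0095 m and contact force between stick and pin_c_c0 above 1.5 N), for 0.1 s.
At the end, for the whole second after the job is handed in: The loose pin is pushed in (at least 9.5 mm of its 12 mm), and the stick hangs in its block again: axis within 6 mm of the hole's axis, tilt under 0.1 rad, tip less than 16 mm above the table, at rest and released (distance of pin_c_c0 from where it was at the start of the episode above 0.0095 m and horizontal distance between stick and block below 0.006 m and height (world z) of stick_tip below 0.016 m and angle between stick's own z axis and vertical below 0.1 rad and linear speed of stick below 0.02 m/s and contact force between the fingers and stick below 0.1 N); the robot touches nothing.
It fails at once if the stick presses on a pin or on the beam with more than 25 N (contact force between stick and sock_a_c0 above 25 N or contact force between stick and sock_b_c0 above 25 N or contact force between stick and pin_c_c0 above 25 N or contact force between stick and sock_d_c0 above 25 N or contact force between stick and beam above 25 N).
It fails at once if the fingers touch a pin or the beam (contact force between the fingers and sock_a_c0 above 0.5 N or contact force between the fingers and sock_b_c0 above 0.5 N or contact force between the fingers and pin_c_c0 above 0.5 N or contact force between the fingers and sock_d_c0 above 0.5 N or contact force between the fingers and beam above 0.5 N).
It fails at once if the stick is dropped or tipped (more than 0.5 rad from upright) (angle between stick's own z axis and vertical above 0.5 rad).
It fails at once if the bell, ball, stair block or rod rack is shifted by more than 15 mm (distance of any of bell, ball_center, stair, rack from where it was at the start of the episode above 0.015 m).
It also fails if it takes over 62 s, if anything falls off the work surface, if the arm or the gripper's body presses on something with over 40 N, if the wrist force passes 120 N, or if a joint passes its speed limit or range.

## Working session

There is one attempt and no reset: what is moved stays moved. The work goes in short steps, Python scripts to look and compute and a shell command to move; the robot and the scene stay as the last step left them, time stands still between calls to the robot, and variables do not carry over. Pictures are saved under pics/ and viewed, at most 10 in all, crops included, and the job is handed in when it is done.

```bash
mkdir -p pics; python3 - <<'E'
from plant import ctrl
import cv2,numpy as np
o=ctrl.get_obs();print(o)
for n in("scene","top"):
    s=ctrl.snapshot(n);cv2.imwrite(f"pics/{n}0.png",s["color"][:,:,::-1]);np.savez(f"{n}0.npz",**s);print(n,s["intrinsics"].tolist(),s["R"].round(3).tolist(),s["t"].round(3).tolist())
E
```

```text
{'clock': 0.0, 'joint_pos': array([-5.46528889e+01,  2.05909099e+01,  6.32937981e-01, -2.07253856e-02,
       -7.01368491e+01, -1.65079624e+01]), 'qvel': array([-0.05537605,  0.00112062,  0.00568602, -0.02954796,  0.06706423,
       -0.06296139]), 'tau': array([ 9.13797812e-04, -5.82720208e+01,  2.93062913e+01,  6.99699104e+00,
        6.91094989e-03, -1.58930366e-04]), 'tool_pos': array([ 0.21778027, -0.63834844,  0.21462039]), 'orientation': array([ 1.79903551e+02, -8.26589389e-03, -1.61167902e+02]), 'force': array([-0.9179501 ,  0.02442879,  0.32853573]), 'moment': array([-0.00205029, -0.01367161,  0.00444387]), 'gripper_force': 0.0, 'opening': 0.0878563071127275}
scene [[475.40231103576593, 0.0, 317.66031607424156], [0.0, 475.40231103576593, 201.32328302621193], [0.0, 0.0, 1.0]] [[0.854, 0.52, 0.003], [0.37, -0.603, -0.707], [-0.366, 0.605, -0.707]] [-0.513, -0.154, 1.318]
top [[393.19316440298206, 0.0, 326.58109112983425], [0.0, 393.19316440298206, 202.28968831065177], [0.0, 0.0, 1.0]] [[0.023, -0.999, 0.033], [-0.996, -0.026, -0.089], [0.09, -0.03, -0.995]] [-0.019, 0.594, 1.078]
```

View pics/top0.png

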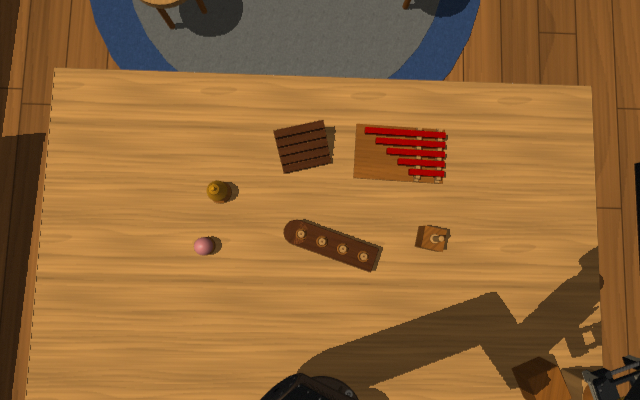

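View pics/scene0.png

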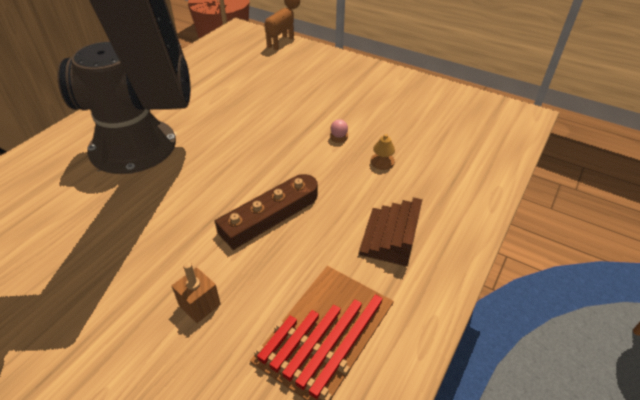

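Top view: rounded beam end at about (292,232), pins near (301,234), (321,241), (342,249) and (363,256), block at (433,239). The scene view shows the same layout. Next I'll zoom in.

```bash
python3 - <<'E'
import cv2,numpy as np
t=cv2.imread("pics/top0.png");s=cv2.imread("pics/scene0.png")
a=cv2.resize(t[215:275,280:460],None,fx=4.4,fy=4.4,interpolation=cv2.INTER_CUBIC)
b=cv2.resize(s[170:325,165:325],None,fx=2.05,fy=2.05,interpolation=cv2.INTER_CUBIC)
c=cv2.resize(s[255:325,165:225],None,fx=4.4,fy=4.4,interpolation=cv2.INTER_CUBIC)
im=np.zeros((264+320,792,3),np.uint8);im[:264,:792]=a[:264,:792];im[264:264+b.shape[0],:b.shape[1]]=b[:320];im[264:264+c.shape[0],400:400+c.shape[1]]=c[:320]
cv2.imwrite("pics/crop1.png",im)
E
```

```text
(no output)
```

View pics/crop1.png

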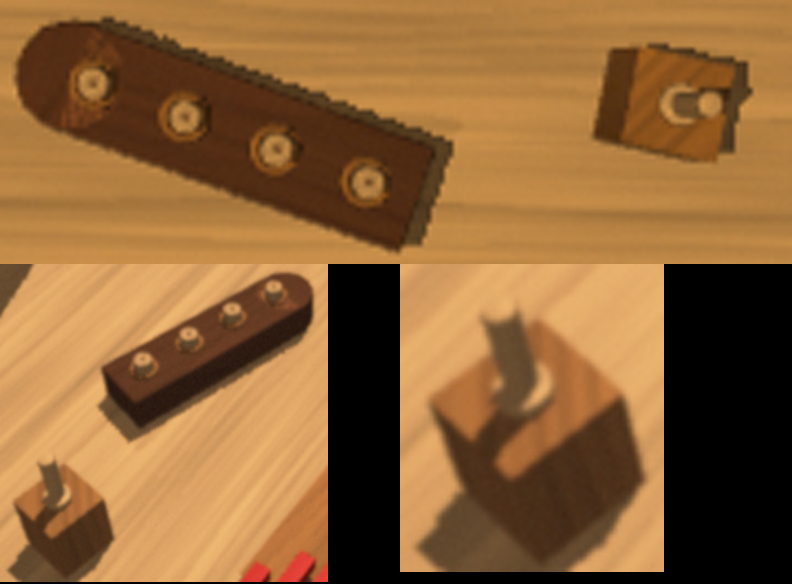

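Top crop: pin tops at (301.1,233.9), (322.0,241.6), (342.7,248.9) and (363.6,256.4), handle top at (441.6,238.4), flange at (434.8,238.6). Scene crop: handle top near (187.7,263.6).

```bash
cat > h.py <<'E'
import numpy as np,cv2
def ray(s,uv,z):
    K,R,t=s["intrinsics"],s["R"],s["t"];d=R.T@np.linalg.solve(K,[uv[0],uv[1],1.]);c=-R.T@t
    return (c+d*(z-c[2])/d[2])
def tri(s1,u1,s2,u2):
    P=[s["intrinsics"]@np.c_[s["R"],s["t"]] for s in(s1,s2)]
    X=cv2.triangulatePoints(P[0],P[1],np.float64(u1).reshape(2,1),np.float64(u2).reshape(2,1)).ravel();return X[:3]/X[3]
E
python3 - <<'E'
from h import *
T=np.load("top0.npz");S=np.load("scene0.npz")
tp=np.array([(93,83),(185,117),(276,149),(368,182)])/4.4+[280,215]-.4
sp=np.array([(273,23),(232,46),(189,70),(144,95)])/2.05+[165,170]-.25
P=[]
for a,b in zip(tp,sp):
    P.append(ray(T,a,.061));print(P[-1].round(4),ray(S,b,.061).round(4),tri(T,a,S,b).round(4))
P=np.array(P);print("gaps",np.linalg.norm(np.diff(P,axis=0),axis=1))
d=P[0]-P[3];print("axis deg",np.degrees(np.arctan2(d[1],d[0])))
a=np.array((711,103))/4.4+[280,215]-.4;b=np.array((500-400,302-264))/4.4+[165,255]-.4
print("handle",ray(T,a,.133),ray(S,b,.133),tri(T,a,S,b))
f=np.array((680,104))/4.4+[280,215]-.4
print("flange",ray(T,f,.078))
fs=np.array((522-400,388-264))/4.4+[165,255]-.4
print("flange S",ray(S,fs,.078))
E
```

```text
[0.5046 0.0648 0.061 ] [0.5067 0.0646 0.061 ] [0.5054 0.0654 0.0597]
[0.4851 0.0079 0.061 ] [0.4882 0.0081 0.061 ] [0.4863 0.0088 0.0595]
[ 0.4669 -0.0484  0.061 ] [ 0.4695 -0.0481  0.061 ] [ 0.4679 -0.0476  0.0598]
[ 0.448  -0.1053  0.061 ] [ 0.4508 -0.1038  0.061 ] [ 0.4494 -0.1042  0.0605]
gaps [0.06012293 0.05913538 0.05992169]
axis deg 71.60654556316007
handle [ 0.50075496 -0.29427799  0.133     ] [ 0.50005235 -0.29104774  0.133     ] [ 0.50144359 -0.29273049  0.13584484]
flange [ 0.50004276 -0.29312945  0.078     ]
flange S [ 0.50196966 -0.29462519  0.078     ]
```

```bash
python3 -m creep '[{"grip":0,"delta_pos":[-0.4,0.25,0],"rotation":[0,0,0.07]},{"grip":0,"delta_pos":[-0.8,0.5,0],"rotation":[0,0,0.14]},{"grip":0,"delta_pos":[-1,0.62,0],"rotation":[0,0,0.209]},{"grip":0,"delta_pos":[-1,0.62,0],"rotation":[0,0,0.209]},{"grip":0,"delta_pos":[-1,0.62,0],"rotation":[0,0,0.209]}]'
```

```text
clock: 0.6
tool_pos: [0.2929, -0.5475, 0.2155]
orientation: [180.0, -0.0, -179.8]
force: [-0.6, 0.8, -0.0]
opening: 0.0876
gripper_force: 0.0
```

```bash
for i in 1; do python3 -m creep '[{"grip":0,"delta_pos":[-0.4,0.4,0],"rotation":[0,0,0]},{"grip":0,"delta_pos":[-0.8,0.8,0],"rotation":[0,0,0]},{"grip":0,"delta_pos":[-1,1,0],"rotation":[0,0,0]},{"grip":0,"delta_pos":[-1,1,0],"rotation":[0,0,0]}]'; python3 -m creep '[{"grip":0,"delta_pos":[-0.4,0.4,0],"rotation":[0,0,0]},{"grip":0,"delta_pos":[-0.8,0.8,0],"rotation":[0,0,0]},{"grip":0,"delta_pos":[-0.97,0.9,0],"rotation":[0,0,0]},{"grip":0,"delta_pos":[-0.97,0.9,0],"rotation":[0,0,0]},{"grip":0,"delta_pos":[-0.97,0.9,0],"rotation":[0,0,0]}]'; done
python3 - <<'E'
from plant import ctrl
import cv2,numpy as np
o=ctrl.get_obs();print(o["tool_pos"],o["orientation"])
s=ctrl.snapshot("wrist");np.savez("w1.npz",**s);cv2.imwrite("pics/w1.png",s["color"][:,:,::-1])
K,R,t=s["intrinsics"],s["R"],s["t"]
for X in([.5005,-.293,.133],[.5005,-.293,.078]):
    p=K@(R@np.array(X)+t);print(p[:2]/p[2])
E
```

```text
clock: 1.0
tool_pos: [0.3948, -0.446, 0.2154]
orientation: [180.0, 0.0, -179.7]
force: [-1.3, -0.5, 0.3]
opening: 0.0874
gripper_force: 0.0
clock: 1.5
tool_pos: [0.4894, -0.3582, 0.215]
orientation: [180.0, -0.1, -179.9]
force: [-0.2, 0.4, -0.9]
opening: 0.0879
gripper_force: 0.0
[ 0.48940627 -0.35815492  0.21498903] [ 1.79984323e+02 -5.98604309e-02 -1.79896275e+02]
[398.74603726 204.91570584]
[386.2870747  186.54159488]
```

View pics/w1.png

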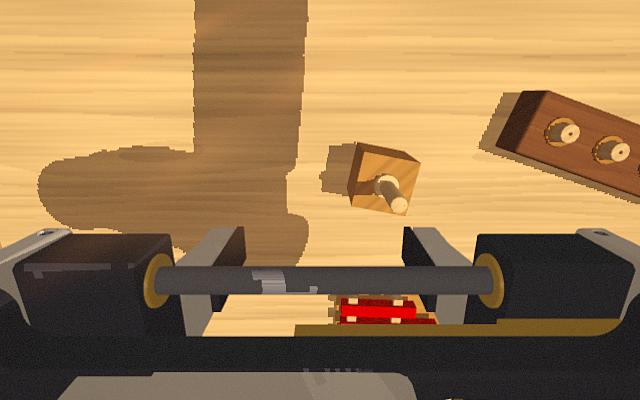

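Wrist view: handle top at (398,203) and flange at (386,186), within 2 px of my estimate. I'll use stick position (0.500, -0.293).

```bash
python3 -m creep '[{"grip":0,"delta_pos":[-0.06,0.35,0],"rotation":[0,0,0]},{"grip":0,"delta_pos":[-0.106,0.652,0],"rotation":[0,0,0]},{"grip":0,"delta_pos":[-0.106,0.652,0],"rotation":[0,0,0]},{"grip":0,"delta_pos":[-0.106,0.652,0.2],"rotation":[0,0,0]},{"grip":0,"delta_pos":[-0.106,0.652,0.2],"rotation":[0,0,0]}]'
python3 -m creep '[{"grip":0,"delta_pos":[0,0,0.0],"rotation":[0,0,0]},{"grip":0,"delta_pos":[0,0,0.0],"rotation":[0,0,0]}]'
```

```text
clock: 2.05
tool_pos: [0.498, -0.2931, 0.1936]
orientation: [179.9, -0.2, 179.9]
force: [-0.4, -0.4, -1.0]
opening: 0.0873
gripper_force: 0.0
clock: 2.25
tool_pos: [0.5, -0.2936, 0.1963]
orientation: [-180.0, 0.0, 180.0]
force: [0.3, -0.4, -0.3]
opening: 0.0879
gripper_force: 0.0
```

```bash
python3 -m creep '[{"grip":0,"delta_pos":[0,0,0.3],"rotation":[0,0,0]},{"grip":0,"delta_pos":[0,0,0.6],"rotation":[0,0,0]},{"grip":0,"delta_pos":[0,0,0.9],"rotation":[0,0,0]},{"grip":0,"delta_pos":[0,0,0.9],"rotation":[0,0,0]},{"grip":0,"delta_pos":[0,0,0.9],"rotation":[0,0,0]}]'
python3 -m creep '[{"grip":1,"delta_pos":[0,0,0],"rotation":[0,0,0]},{"grip":1,"delta_pos":[0,0,0],"rotation":[0,0,0]},{"grip":1,"delta_pos":[0,0,0],"rotation":[0,0,0]},{"grip":1,"delta_pos":[0,0,0],"rotation":[0,0,0]},{"grip":1,"delta_pos":[0,0,0],"rotation":[0,0,0]}]'
python3 -m creep '[{"grip":1,"delta_pos":[0,0,0],"rotation":[0,0,0]},{"grip":1,"delta_pos":[0,0,0],"rotation":[0,0,0]},{"grip":1,"delta_pos":[0,0,0],"rotation":[0,0,0]},{"grip":1,"delta_pos":[0,0,0],"rotation":[0,0,0]},{"grip":1,"delta_pos":[0,0,0],"rotation":[0,0,0]}]'
python3 -c "
from plant import ctrl
for i in range(1): o=ctrl.get_obs();print(o['force'],o['moment'],o['tool_pos'])"
```

```text
clock: 2.75
tool_pos: [0.5003, -0.2931, 0.1064]
orientation: [-180.0, -0.0, -180.0]
force: [-0.1, 0.5, -0.5]
opening: 0.0876
gripper_force: 0.0
clock: 3.25
tool_pos: [0.5002, -0.2926, 0.1059]
orientation: [-180.0, 0.0, -180.0]
force: [1.3, 0.1, -0.1]
opening: 0.0529
gripper_force: 0.0
clock: 3.75
tool_pos: [0.5, -0.2926, 0.1055]
orientation: [180.0, -0.0, -180.0]
force: [0.9, -0.1, -0.7]
opening: 0.015
gripper_force: 30.0
[ 0.85121404 -0.13394616 -0.70000811] [-0.05215922 -0.00192237  0.02369984] [ 0.49999671 -0.29255762  0.10550493]
```

```bash
python3 -m creep '[{"grip":1,"delta_pos":[0,0,-0.2],"rotation":[0,0,0]},{"grip":1,"delta_pos":[0,0,-0.5],"rotation":[0,0,0]},{"grip":1,"delta_pos":[0,0,-0.8],"rotation":[0,0,0]},{"grip":1,"delta_pos":[0,0,-1],"rotation":[0,0,0]},{"grip":1,"delta_pos":[0,0,-1],"rotation":[0,0,0]}]'
python3 -m creep '[{"grip":1,"delta_pos":[0,0.3,0],"rotation":[0,0,0]},{"grip":1,"delta_pos":[0,0.6,0],"rotation":[0,0,0]},{"grip":1,"delta_pos":[0,1,0],"rotation":[0,0,0]}]'
python3 -m creep '[{"grip":1,"delta_pos":[0,0.4,0],"rotation":[0,0,0]},{"grip":1,"delta_pos":[0,0.8,0],"rotation":[0,0,0]},{"grip":1,"delta_pos":[0,1,0],"rotation":[0,0,0]}]'
python3 -m creep '[{"grip":1,"delta_pos":[0,0.4,0],"rotation":[0,0,0]},{"grip":1,"delta_pos":[0,0.8,0],"rotation":[0,0,0]},{"grip":1,"delta_pos":[0,1,0],"rotation":[0,0,0]}]'
python3 -m creep '[{"grip":1,"delta_pos":[-0.03,0.3,0],"rotation":[0,0,0]},{"grip":1,"delta_pos":[-0.06,0.58,0.1],"rotation":[0,0,0]},{"grip":1,"delta_pos":[-0.06,0.58,0.25],"rotation":[0,0,0]},{"grip":1,"delta_pos":[-0.06,0.58,0.25],"rotation":[0,0,0]},{"grip":1,"delta_pos":[-0.06,0.58,0.25],"rotation":[0,0,0]}]'
python3 - <<'E'
from plant import ctrl
import cv2,numpy as np
o=ctrl.get_obs();print(o["tool_pos"],o["force"])
S={}
for n in("scene","top","wrist"):
    s=ctrl.snapshot(n);S[n]=s["color"][:,:,::-1];np.savez(n+"1.npz",**s)
    p=s["intrinsics"]@(s["R"]@(o["tool_pos"]-[0,0,.0955])+s["t"]);print(n,p[:2]/p[2])
print([ctrl.get_obs()["force"][2] for i in range(3)])
r=lambda i,f:cv2.resize(i,None,fx=f,fy=f,interpolation=cv2.INTER_CUBIC)
im=np.zeros((600,800,3),np.uint8)
a=r(S["scene"][145:225,250:330],5);im[:400,:400]=a
b=r(S["top"][195:275,270:350],5);im[:400,400:]=b
w=r(S["wrist"][100:300,200:520],1);im[400:,:320]=w
cv2.imwrite("pics/p1.png",im)
E
```

```text
clock: 4.25
tool_pos: [0.5016, -0.2932, 0.2089]
orientation: [-179.9, 0.3, -179.9]
force: [-0.4, 0.5, -0.3]
opening: 0.0149
gripper_force: 30.0
clock: 4.55
tool_pos: [0.4994, -0.1921, 0.2046]
orientation: [180.0, -0.1, 179.9]
force: [1.1, -0.0, 0.5]
opening: 0.0149
gripper_force: 30.0
clock: 4.85
tool_pos: [0.4994, -0.0902, 0.205]
orientation: [180.0, -0.0, -179.9]
force: [-0.2, 0.1, -0.3]
opening: 0.0154
gripper_force: 30.0
clock: 5.15
tool_pos: [0.4994, 0.0097, 0.205]
orientation: [180.0, -0.0, -179.9]
force: [-0.2, 0.3, 0.5]
opening: 0.0152
gripper_force: 30.0
clock: 5.65
tool_pos: [0.5055, 0.0651, 0.1802]
orientation: [-180.0, -0.1, -180.0]
force: [0.1, -0.3, -0.4]
opening: 0.015
gripper_force: 30.0
[0.50547203 0.06513228 0.18020987] [ 0.05318449 -0.2977302  -0.35914182]
scene [297.33560715 173.17985516]
top [300.31262294 233.03288677]
wrist [322.51629036 186.56375503]
[np.float64(-0.6013801497421889), np.float64(-0.6013801497421889), np.float64(-0.6013801497421889)]
```

View pics/p1.png

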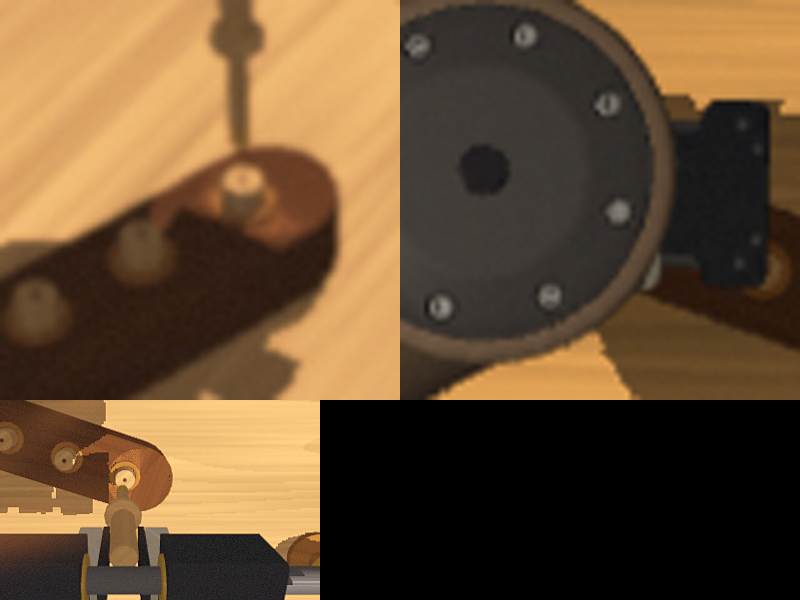

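Scene: tip at (298,174.5), pin-1 dot at (298.6,181). Wrist: tip at (320,188), dot at (325,179).

```bash
python3 - <<'E'
from h import *
S=np.load("scene1.npz");W=np.load("wrist1.npz")
for s,a,b in((S,(297.6,174.2),(298.2,180.6)),(W,(321.,187),(324.5,180))):
    A=ray(s,a,.0847);B=ray(s,b,.0605);print(A,B,B-A)
E
```

```text
[0.50794673 0.06246124 0.0847    ] [0.50627026 0.06647232 0.0605    ] [-0.00167647  0.00401108 -0.0242    ]
[0.50587985 0.06378959 0.0847    ] [0.50613014 0.06697811 0.0605    ] [ 0.0002503   0.00318852 -0.0242    ]
```

```bash
python3 -m creep '[{"grip":1,"delta_pos":[0,0.025,0.06],"rotation":[0,0,0]},{"grip":1,"delta_pos":[0,0.025,0.12],"rotation":[0,0,0]},{"grip":1,"delta_pos":[0,0.025,0.18],"rotation":[0,0,0]},{"grip":1,"delta_pos":[0,0.025,0.18],"rotation":[0,0,0]},{"grip":1,"delta_pos":[0,0.025,0.18],"rotation":[0,0,0]}]'
for i in 1 2 3 4 ; do python3 -m creep '[{"grip":1,"delta_pos":[0,0,0.01],"rotation":[0,0,0]},{"grip":1,"delta_pos":[0,0,0.01],"rotation":[0,0,0]}]' | grep -E "tool_pos|force: \["; done
```

```text
clock: 6.3
tool_pos: [0.5057, 0.0678, 0.1623]
orientation: [-180.0, -0.0, -180.0]
force: [-0.5, -0.3, 0.4]
opening: 0.0146
gripper_force: 30.0
tool_pos: [0.5059, 0.068, 0.1616]
force: [-0.7, -0.5, -0.2]
tool_pos: [0.5058, 0.068, 0.1605]
force: [-0.8, -0.3, -0.6]
tool_pos: [0.5058, 0.0679, 0.1594]
force: [-0.4, -0.8, -0.4]
tool_pos: [0.5058, 0.0679, 0.1584]
force: [-0.9, 0.5, -0.9]
```

```bash
for i in 1 2 ; do python3 -m creep '[{"grip":1,"delta_pos":[0,0,0.01],"rotation":[0,0,0]},{"grip":1,"delta_pos":[0,0,0.01],"rotation":[0,0,0]}]' | grep -E "tool_pos|force: \["; done
```

```text
tool_pos: [0.5058, 0.0679, 0.1574]
force: [-0.5, -0.7, -0.6]
tool_pos: [0.5058, 0.0679, 0.1564]
force: [-0.6, -0.1, -0.6]
```

```bash
python3 -m creep '[{"grip":1,"delta_pos":[0,0,0.01],"rotation":[0,0,0]},{"grip":1,"delta_pos":[0,0,0.01],"rotation":[0,0,0]}]' | grep -E "tool_pos|force: \["
```

```text
tool_pos: [0.5062, 0.068, 0.1559]
force: [0.5, -0.2, 1.6]
```

```bash
python3 -m creep '[{"grip":1,"delta_pos":[0,0,0.005],"rotation":[0,0,0]},{"grip":1,"delta_pos":[0,0,0.005],"rotation":[0,0,0]}]' | grep -E "tool_pos|force: \["
```

```text
tool_pos: [0.5061, 0.068, 0.1553]
force: [0.1, 0.2, 3.3]
```

```bash
python3 -m creep '[{"grip":1,"delta_pos":[0,0,0.005],"rotation":[0,0,0]},{"grip":1,"delta_pos":[0,0,0.005],"rotation":[0,0,0]}]' | grep -E "tool_pos|force: \["
```

```text
tool_pos: [0.506, 0.068, 0.1547]
force: [-0.4, 0.4, 4.1]
```

```bash
python3 -m creep '[{"grip":1,"delta_pos":[0,0,0.01],"rotation":[0,0,0]},{"grip":1,"delta_pos":[0,0,0.01],"rotation":[0,0,0]},{"grip":1,"delta_pos":[0,0,0.01],"rotation":[0,0,0]}]' | grep -E "tool_pos|force: \["
```

```text
tool_pos: [0.5058, 0.068, 0.1535]
force: [-0.2, 0.5, 3.3]
```

```bash
python3 -m creep '[{"grip":1,"delta_pos":[0,0,-0.15],"rotation":[0,0,0]},{"grip":1,"delta_pos":[0.095,-0.285,-0.15],"rotation":[0,0,0]},{"grip":1,"delta_pos":[0.189,-0.569,-0.15],"rotation":[0,0,0]},{"grip":1,"delta_pos":[0.189,-0.569,-0.07],"rotation":[0,0,0]},{"grip":1,"delta_pos":[0.189,-0.569,-0.07],"rotation":[0,0,0]}]'
python3 -m creep '[{"grip":1,"delta_pos":[0,0,0.01],"rotation":[0,0,0]},{"grip":1,"delta_pos":[0,0,0.01],"rotation":[0,0,0]}]' | grep -E "tool_pos|force: \["
python3 - <<'E'
from plant import ctrl
import cv2,numpy as np
o=ctrl.get_obs();print(o["tool_pos"],o["force"])
s=ctrl.snapshot("wrist");w=s["color"][:,:,::-1]
s=ctrl.snapshot("scene");c=s["color"][:,:,::-1]
im=np.hstack([cv2.resize(w[130:230,260:380],None,fx=3.3,fy=3.3),cv2.resize(c[150:250,210:330],None,fx=3.3,fy=3.3)])
cv2.imwrite("pics/p2.png",im)
E
```

```text
clock: 8.9
tool_pos: [0.4858, 0.0103, 0.1594]
orientation: [-180.0, -0.1, 179.9]
force: [-0.9, 0.2, -1.1]
opening: 0.015
gripper_force: 30.0
tool_pos: [0.4871, 0.0115, 0.1594]
force: [0.2, 2.2, -1.2]
[0.48713867 0.0115063  0.15935498] [ 0.21196072  2.18473798 -1.20803559]
```

View pics/p2.png

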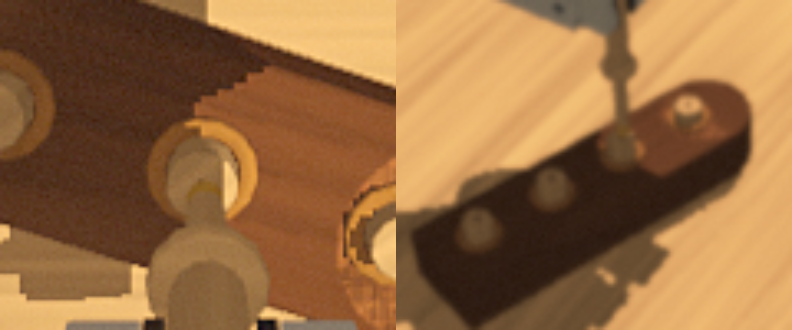

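Tip is centred over pin 2 (wrist crop: tip at about (205,178), pin centre at (202,175)). Lowering.

```bash
for i in 1 2 3 ; do python3 -m creep '[{"grip":1,"delta_pos":[0,0,0.01],"rotation":[0,0,0]},{"grip":1,"delta_pos":[0,0,0.01],"rotation":[0,0,0]}]' | grep -E "tool_pos|force: \["; done
```

```text
tool_pos: [0.487, 0.0113, 0.1584]
force: [0.6, -0.3, -0.3]
tool_pos: [0.4869, 0.0111, 0.1575]
force: [-0.4, 1.2, -0.1]
tool_pos: [0.4876, 0.0111, 0.1571]
force: [-0.8, -0.1, 4.4]
```

```bash
python3 -m creep '[{"grip":1,"delta_pos":[0,0,0.01],"rotation":[0,0,0]},{"grip":1,"delta_pos":[0,0,0.01],"rotation":[0,0,0]}]' | grep -E "tool_pos|force: \["
```

```text
tool_pos: [0.4883, 0.0112, 0.1569]
force: [-0.3, -0.3, 9.0]
```

```bash
python3 -m creep '[{"grip":1,"delta_pos":[0,0,-0.12],"rotation":[0,0,0]},{"grip":1,"delta_pos":[0.095,-0.285,-0.12],"rotation":[0,0,0]},{"grip":1,"delta_pos":[0.189,-0.569,-0.12],"rotation":[0,0,0]},{"grip":1,"delta_pos":[0.189,-0.569,-0.04],"rotation":[0,0,0]},{"grip":1,"delta_pos":[0.189,-0.569,-0.04],"rotation":[0,0,0]}]'
for i in 1 2 ; do python3 -m creep '[{"grip":1,"delta_pos":[0,0,0.01],"rotation":[0,0,0]},{"grip":1,"delta_pos":[0,0,0.01],"rotation":[0,0,0]}]' | grep -E "tool_pos|force: \["; done
```

```text
clock: 10.5
tool_pos: [0.4673, -0.0463, 0.1591]
orientation: [180.0, -0.1, 179.9]
force: [-0.3, 1.0, -1.6]
opening: 0.0149
gripper_force: 30.0
tool_pos: [0.4684, -0.0453, 0.1586]
force: [0.4, 0.0, -0.7]
tool_pos: [0.4682, -0.0455, 0.1575]
force: [0.3, 0.1, -0.0]
```

```bash
python3 -m creep '[{"grip":1,"delta_pos":[0,0,0.01],"rotation":[0,0,0]},{"grip":1,"delta_pos":[0,0,0.01],"rotation":[0,0,0]}]' | grep -E "tool_pos|force: \["
```

```text
tool_pos: [0.4681, -0.0457, 0.1564]
force: [0.9, -0.1, -0.4]
```

```bash
python3 -m creep '[{"grip":1,"delta_pos":[0,0,0.01],"rotation":[0,0,0]},{"grip":1,"delta_pos":[0,0,0.01],"rotation":[0,0,0]}]' | grep -E "tool_pos|force: \["
```

```text
tool_pos: [0.4687, -0.0458, 0.1561]
force: [-0.0, 0.1, 3.4]
```

```bash
python3 -m creep '[{"grip":1,"delta_pos":[0,0,0.01],"rotation":[0,0,0]},{"grip":1,"delta_pos":[0,0,0.01],"rotation":[0,0,0]}]' | grep -E "tool_pos|force: \["
```

```text
tool_pos: [0.4694, -0.0458, 0.1558]
force: [-0.2, -0.6, 8.9]
```

Pin 3 is fast. Going to pin 4.

```bash
python3 -m creep '[{"grip":1,"delta_pos":[0,0,-0.13],"rotation":[0,0,0]},{"grip":1,"delta_pos":[0.095,-0.285,-0.13],"rotation":[0,0,0]},{"grip":1,"delta_pos":[0.189,-0.569,-0.13],"rotation":[0,0,0]},{"grip":1,"delta_pos":[0.189,-0.569,-0.05],"rotation":[0,0,0]},{"grip":1,"delta_pos":[0.189,-0.569,-0.05],"rotation":[0,0,0]}]'
for i in 1 2 ; do python3 -m creep '[{"grip":1,"delta_pos":[0,0,0.01],"rotation":[0,0,0]},{"grip":1,"delta_pos":[0,0,0.01],"rotation":[0,0,0]}]' | grep -E "tool_pos|force: \["; done
python3 - <<'E'
from plant import ctrl
import cv2,numpy as np
s=ctrl.snapshot("wrist");w=s["color"][:,:,::-1]
s=ctrl.snapshot("scene");c=s["color"][:,:,::-1]
im=np.hstack([cv2.resize(w[130:230,260:380],None,fx=3.3,fy=3.3),cv2.resize(c[150:250,210:330],None,fx=3.3,fy=3.3)])
cv2.imwrite("pics/p4.png",im)
E
```

```text
clock: 12.0
tool_pos: [0.4483, -0.1032, 0.1586]
orientation: [180.0, -0.1, 179.9]
force: [-0.3, 0.6, -1.1]
opening: 0.0148
gripper_force: 30.0
tool_pos: [0.4494, -0.1023, 0.1585]
force: [0.1, -0.6, -0.8]
tool_pos: [0.4494, -0.1024, 0.1575]
force: [-0.1, -0.6, 0.3]
```

View pics/p4.png

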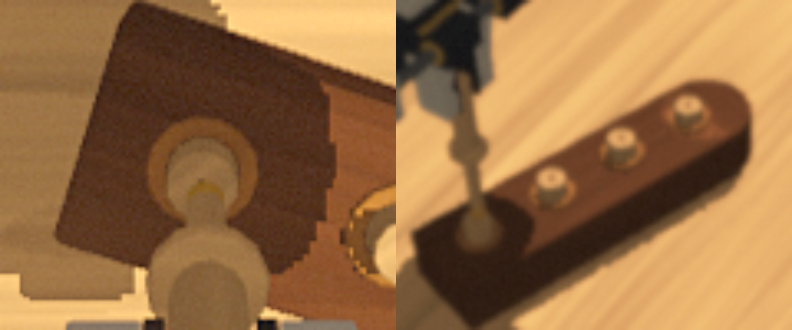

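The tip is within 2-3 mm of pin 4's centre (wrist crop: tip at (204,182), pin at (203,174)). Pin 1, at (690,110) in the scene crop, is visibly lower.

```bash
python3 -m creep '[{"grip":1,"delta_pos":[0,0,0.01],"rotation":[0,0,0]},{"grip":1,"delta_pos":[0,0,0.01],"rotation":[0,0,0]}]' | grep -E "tool_pos|force: \["
```

```text
tool_pos: [0.4492, -0.1027, 0.1564]
force: [0.2, -0.1, -1.3]
```

```bash
python3 -m creep '[{"grip":1,"delta_pos":[0,0,0.01],"rotation":[0,0,0]},{"grip":1,"delta_pos":[0,0,0.01],"rotation":[0,0,0]}]' | grep -E "tool_pos|force: \["
```

```text
tool_pos: [0.4498, -0.1028, 0.156]
force: [0.7, 0.3, 3.6]
```

```bash
python3 -m creep '[{"grip":1,"delta_pos":[0,0,0.01],"rotation":[0,0,0]},{"grip":1,"delta_pos":[0,0,0.01],"rotation":[0,0,0]}]' | grep -E "tool_pos|force: \["
```

```text
tool_pos: [0.4505, -0.1029, 0.1558]
force: [-0.6, 0.5, 8.7]
```

Pin 4 is fast, so pin 1 is the loose one. Back to pin 1 to push it in.

```bash
python3 -m creep '[{"grip":1,"delta_pos":[0,0,-0.15],"rotation":[0,0,0]},{"grip":1,"delta_pos":[-0.1,0.3,-0.15],"rotation":[0,0,0]},{"grip":1,"delta_pos":[-0.2,0.6,-0.15],"rotation":[0,0,0]},{"grip":1,"delta_pos":[-0.3,0.9,-0.15],"rotation":[0,0,0]},{"grip":1,"delta_pos":[-0.3,0.9,-0.15],"rotation":[0,0,0]}]'
python3 -m creep '[{"grip":1,"delta_pos":[-0.14,0.4,0],"rotation":[0,0,0]},{"grip":1,"delta_pos":[-0.267,0.807,0],"rotation":[0,0,0]},{"grip":1,"delta_pos":[-0.267,0.807,0],"rotation":[0,0,0]},{"grip":1,"delta_pos":[-0.267,0.807,0.12],"rotation":[0,0,0]},{"grip":1,"delta_pos":[-0.267,0.807,0.12],"rotation":[0,0,0]}]'
```

```text
clock: 13.6
tool_pos: [0.4802, -0.0103, 0.1694]
orientation: [180.0, 0.0, -179.9]
force: [-0.8, -0.7, -0.4]
opening: 0.015
gripper_force: 30.0
clock: 14.1
tool_pos: [0.5041, 0.0669, 0.1553]
orientation: [-179.9, -0.2, 180.0]
force: [-0.8, 0.0, -0.9]
opening: 0.0148
gripper_force: 30.0
```

```bash
for i in 1 2 3 4 5; do python3 -m creep '[{"grip":1,"delta_pos":[0,0,0.01],"rotation":[0,0,0]},{"grip":1,"delta_pos":[0,0,0.02],"rotation":[0,0,0]},{"grip":1,"delta_pos":[0,0,0.02],"rotation":[0,0,0]}]' | grep -E "tool_pos|force: \["; done
```

```text
tool_pos: [0.5058, 0.0674, 0.1556]
force: [0.4, 0.4, -0.0]
tool_pos: [0.5059, 0.0679, 0.1536]
force: [0.3, -0.1, 0.2]
tool_pos: [0.5061, 0.0681, 0.1518]
force: [0.3, 0.3, 3.5]
tool_pos: [0.5059, 0.068, 0.1495]
force: [-0.0, 0.2, 2.9]
tool_pos: [0.5058, 0.0679, 0.1474]
force: [0.4, 1.6, 2.9]
```

Pin 1 is yielding at about 3-4 N. Continuing towards the stop near 0.144.

```bash
for i in 1 2 3; do python3 -m creep '[{"grip":1,"delta_pos":[0,0,0.01],"rotation":[0,0,0]},{"grip":1,"delta_pos":[0,0,0.01],"rotation":[0,0,0]}]' | grep -E "tool_pos|force: \["; done
```

```text
tool_pos: [0.5058, 0.0679, 0.1464]
force: [-0.3, -1.2, 2.4]
tool_pos: [0.5058, 0.0679, 0.1454]
force: [-0.4, -0.3, 3.0]
tool_pos: [0.5058, 0.0679, 0.1444]
force: [-0.5, 0.2, 2.2]
```

```bash
python3 -m creep '[{"grip":1,"delta_pos":[0,0,0.01],"rotation":[0,0,0]},{"grip":1,"delta_pos":[0,0,0.01],"rotation":[0,0,0]}]' | grep -E "tool_pos|force: \["
```

```text
tool_pos: [0.5063, 0.068, 0.144]
force: [0.3, -1.2, 6.3]
```

```bash
python3 -m creep '[{"grip":1,"delta_pos":[0,0,0.01],"rotation":[0,0,0]},{"grip":1,"delta_pos":[0,0,0.01],"rotation":[0,0,0]}]' | grep -E "tool_pos|force: \["
```

```text
tool_pos: [0.5071, 0.0682, 0.1438]
force: [-0.4, -0.0, 11.7]
```

Pin 1 is at its stop (force rising, 12 mm travel). Returning the stick.

```bash
python3 -m creep '[{"grip":1,"delta_pos":[0,0,-0.2],"rotation":[0,0,0]},{"grip":1,"delta_pos":[0,0,-0.4],"rotation":[0,0,0]},{"grip":1,"delta_pos":[0,-0.3,-0.63],"rotation":[0,0,0]},{"grip":1,"delta_pos":[0.058,-0.6,-0.63],"rotation":[0,0,0]},{"grip":1,"delta_pos":[0.058,-1,-0.63],"rotation":[0,0,0]}]' >/dev/null
python3 -m creep '[{"grip":1,"delta_pos":[0,-0.4,0],"rotation":[0,0,0]},{"grip":1,"delta_pos":[0,-0.8,0],"rotation":[0,0,0]},{"grip":1,"delta_pos":[0,-1,0],"rotation":[0,0,0]}]' >/dev/null
python3 -m creep '[{"grip":1,"delta_pos":[0,-0.4,0],"rotation":[0,0,0]},{"grip":1,"delta_pos":[0,-0.8,0],"rotation":[0,0,0]},{"grip":1,"delta_pos":[0,-1,0],"rotation":[0,0,0]}]' >/dev/null
python3 -m creep '[{"grip":1,"delta_pos":[0,-0.3,0],"rotation":[0,0,0]},{"grip":1,"delta_pos":[0,-0.5,0],"rotation":[0,0,0]},{"grip":1,"delta_pos":[0,-0.606,0],"rotation":[0,0,0]},{"grip":1,"delta_pos":[0,-0.606,0],"rotation":[0,0,0]},{"grip":1,"delta_pos":[0,-0.606,0],"rotation":[0,0,0]}]'
python3 -m creep '[{"grip":1,"delta_pos":[0,0,0.08],"rotation":[0,0,0]},{"grip":1,"delta_pos":[0,0,0.15],"rotation":[0,0,0]},{"grip":1,"delta_pos":[0,0,0.22],"rotation":[0,0,0]},{"grip":1,"delta_pos":[0,0,0.22],"rotation":[0,0,0]},{"grip":1,"delta_pos":[0,0,0.22],"rotation":[0,0,0]}]'
python3 - <<'E'
from plant import ctrl
import cv2,numpy as np
S=[]
s=ctrl.snapshot("wrist");w=s["color"][:,:,::-1]
s=ctrl.snapshot("scene");c=s["color"][:,:,::-1]
im=np.hstack([cv2.resize(w[130:230,260:380],None,fx=3.3,fy=3.3),cv2.resize(c[230:330,140:260],None,fx=3.3,fy=3.3)])
cv2.imwrite("pics/b.png",im)
E
```

```text
clock: 18.2
tool_pos: [0.4999, -0.2922, 0.205]
orientation: [180.0, -0.0, 180.0]
force: [-0.5, 0.3, -0.1]
opening: 0.0149
gripper_force: 30.0
clock: 18.7
tool_pos: [0.5002, -0.2925, 0.1833]
orientation: [-180.0, -0.0, -179.9]
force: [0.9, -0.9, -0.1]
opening: 0.0146
gripper_force: 30.0
```

View pics/b.png

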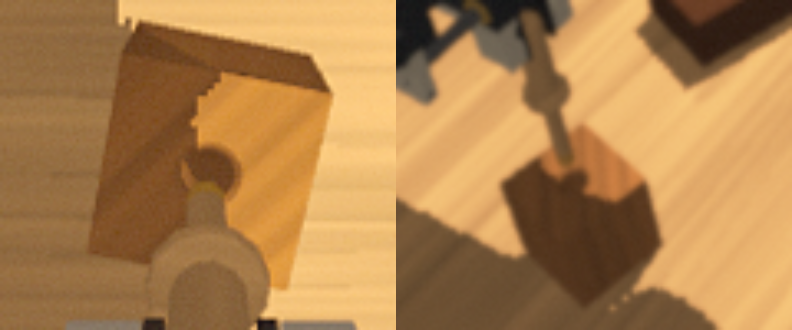

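The tip, at (207,187) in the wrist crop, is above the hole at (212,172) and aligned within about 1 mm. Inserting.

```bash
python3 -m creep '[{"grip":1,"delta_pos":[0,0.01,0.08],"rotation":[0,0,0]},{"grip":1,"delta_pos":[0,0.01,0.16],"rotation":[0,0,0]},{"grip":1,"delta_pos":[0,0.01,0.24],"rotation":[0,0,0]},{"grip":1,"delta_pos":[0,0.01,0.3],"rotation":[0,0,0]},{"grip":1,"delta_pos":[0,0.01,0.3],"rotation":[0,0,0]}]'
```

```text
clock: 19.3
tool_pos: [0.4995, -0.2915, 0.1522]
orientation: [180.0, -0.1, -180.0]
force: [0.7, 0.4, -0.3]
opening: 0.0152
gripper_force: 30.0
```

```bash
python3 -m creep '[{"grip":1,"delta_pos":[0,0,0.12],"rotation":[0,0,0]},{"grip":1,"delta_pos":[0,0,0.24],"rotation":[0,0,0]},{"grip":1,"delta_pos":[0,0,0.36],"rotation":[0,0,0]},{"grip":1,"delta_pos":[0,0,0.46],"rotation":[0,0,0]},{"grip":1,"delta_pos":[0,0,0.46],"rotation":[0,0,0]}]'
```

```text
clock: 19.8
tool_pos: [0.4996, -0.2916, 0.106]
orientation: [180.0, -0.1, -180.0]
force: [-0.6, -0.1, -0.4]
opening: 0.015
gripper_force: 30.0
```

```bash
python3 -m creep '[{"grip":0,"delta_pos":[0,0,0],"rotation":[0,0,0]},{"grip":0,"delta_pos":[0,0,0],"rotation":[0,0,0]},{"grip":0,"delta_pos":[0,0,0],"rotation":[0,0,0]},{"grip":0,"delta_pos":[0,0,0],"rotation":[0,0,0]},{"grip":0,"delta_pos":[0,0,0],"rotation":[0,0,0]}]'
python3 -m creep '[{"grip":0,"delta_pos":[0,0,0],"rotation":[0,0,0]},{"grip":0,"delta_pos":[0,0,0],"rotation":[0,0,0]},{"grip":0,"delta_pos":[0,0,0],"rotation":[0,0,0]},{"grip":0,"delta_pos":[0,0,0],"rotation":[0,0,0]},{"grip":0,"delta_pos":[0,0,0],"rotation":[0,0,0]}]'
python3 -m creep '[{"grip":0,"delta_pos":[0,0,-0.3],"rotation":[0,0,0]},{"grip":0,"delta_pos":[0,0,-0.6],"rotation":[0,0,0]},{"grip":0,"delta_pos":[0,0,-0.9],"rotation":[0,0,0]},{"grip":0,"delta_pos":[0,0,-0.9],"rotation":[0,0,0]},{"grip":0,"delta_pos":[0,0,-0.9],"rotation":[0,0,0]}]'
python3 - <<'E'
from plant import ctrl
import cv2,numpy as np
w=ctrl.snapshot("wrist")["color"][:,:,::-1]
c=ctrl.snapshot("scene")["color"][:,:,::-1]
im=np.hstack([cv2.resize(w[130:330,240:400],None,fx=2,fy=2),cv2.resize(c[150:350,140:340],None,fx=2,fy=2)])
cv2.imwrite("pics/e.png",im)
E
```

```text
clock: 20.3
tool_pos: [0.5004, -0.2917, 0.1078]
orientation: [-180.0, 0.0, -180.0]
force: [-0.1, -1.2, 0.8]
opening: 0.0493
gripper_force: 0.0
clock: 20.8
tool_pos: [0.5002, -0.2917, 0.1076]
orientation: [180.0, -0.0, -180.0]
force: [-0.2, 0.9, -0.1]
opening: 0.0858
gripper_force: 0.0
clock: 21.3
tool_pos: [0.5005, -0.2916, 0.1982]
orientation: [-180.0, 0.1, -180.0]
force: [1.1, -0.5, -0.5]
opening: 0.0874
gripper_force: 0.0
```

View pics/e.png

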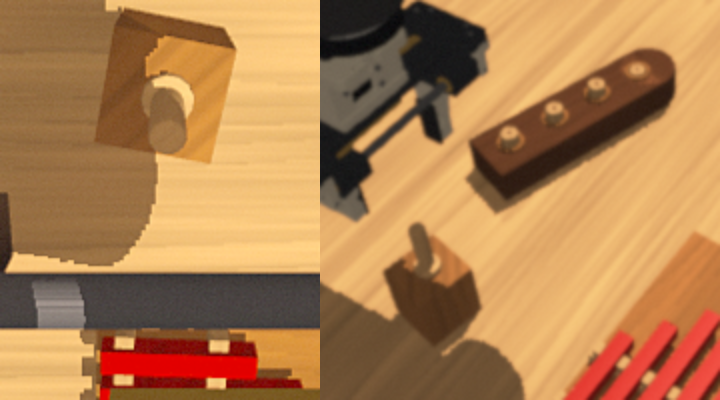

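The stick hangs upright in the block (scene crop: flange at (425,268) on the block's top). Pin 1, at (637,70), is sunk. Handing in.

```bash
python3 -m creep '[{"grip":0,"delta_pos":[0,0,0],"rotation":[0,0,0]},{"grip":0,"delta_pos":[0,0,0],"rotation":[0,0,0]},{"grip":0,"delta_pos":[0,0,0],"rotation":[0,0,0]}]' >/dev/null; python3 -c "
from plant import ctrl
print(ctrl.close_job())"
```

```text
the job is handed in; nothing more can be done
None
```

I felt all four pins in order from the rounded end, found the first one loose, pushed it in to its stop, hung the stick back in its block and handed the job in at about 22 s; no verdict came back.

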